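# Open the hasped tool chest and light it

### The job

Open the steel tool chest on the bench and light its inside: first flip the hasp off its staple and right over until it hangs down the front of the chest, and only then raise the lid by its handle until it stands about upright. When the lid is up, swing the lamp arm round until the lamp head is centred over the chest's open mouth, let go of everything, and leave the other things on the bench where they are.

Things in the scene. Friction and masses are not known exactly. Their poses are not given: they have to be found in the camera images.
- chest: grey steel tool chest fixed to the bench, 150 (its x) x 260 (its y) x 88 mm high without lid; origin at the centre of its underside, its x axis points from the front (hasp side, towards the robot) to the lid hinge at the back, z up. Turned by up to 0.25 rad. Walls 5 mm
- chest_mouth (a point): centre of the chest's open mouth, at rim height (88 mm above the bench)
- hasp (a joint): hasp angle: 0 lying back flat over the staple on the lid, 1.57 standing straight up, grows as it swings over towards the front, 4.2 (its stop) hanging down the front. The hinge is nearly free: past about 1.8 it falls by itself to 4.2 when released, below about 1.2 it falls back to 0
- hasp_grip (a point): centre of the hasp's rolled grip: a steel bar 12 mm thick, 36 mm long along the chest's y, at the free end of the hasp. With the hasp at 0 it is 60 mm behind (chest +x) and 18 mm above the hasp hinge, and 24 mm above the lid's top face; it turns with the hasp. The hasp leaf is 34 mm wide and 4 mm thick
- hasp_hinge (a point): centre of the hasp's hinge axis, which runs along the chest's y on the upper front edge of the chest, 100 mm above the bench, 65 mm to the chest's +y side of its middle
- lid (a joint): lid angle: 0 shut, 1.57 upright, 1.8 its stop, opening upwards about the back edge. A stiff hinge (0.55 N m, lid 0.5 kg, about 8 N at the handle to start): it stays where it is released
- lid_handle (a point): middle of the lid's handle: a round bar 10 mm thick, 80 mm long along the chest's y, standing 36 mm clear (bar centre) above the lid's top face on a post at each end; 120 mm in front of the lid hinge, 42 mm above it with the lid shut, 55 mm to the chest's -y side. Turns with the lid: with the lid upright it is on the far side of it. The lid is 150 x 260 x 6 mm; its top face is 94 mm above the bench
- lid_hinge (a point): middle of the lid's hinge axis, which runs along the chest's y at the back upper edge, 88 mm above the bench
- lamp_arm (a joint): angle of the lamp arm about its post, growing anticlockwise seen from above, 0 when it points roughly square to the front of the chest (the lamp foot is turned by up to 0.1 rad to the chest); range -1.5 to 1.4, starts swung to the left of the chest. Friction-held (0.4 N m, about 2 N at the knob): stays where released
- lamp_knob (a point): middle of the upright black knob on the axis of the lamp head, 24 mm across, 45 mm tall, 280 to 325 mm above the bench, this point at 306 mm. The head below it is a cone-shaped dark shade 90 mm across, 250 to 280 mm above the bench. The arm is a bar 16 mm thick 268 mm above the bench, 208 mm from post axis to knob axis
- lamp_pivot (a point): the lamp arm's pivot on its post, 268 mm above the bench; upright axis. The post (22 mm thick, collar 34 mm, up to 288 mm high, foot 110 mm across) stands behind the chest on its +y side and is fixed
- spray: spray can, 60 mm across, 150 mm tall, standing on the bench beside the chest; a bystander, not to be moved; origin at its underside on its axis
- jar: jar of bolts, 64 mm across, 80 mm tall, behind the chest; a bystander, not to be moved; origin at its underside on its axis
- tape: roll of tape lying flat, 100 mm across, 35 mm high; a bystander, not to be moved; origin at its underside on its axis
- discs: stack of grinding discs, 100 mm across, 30 mm high, between chest and lamp; a bystander, not to be moved; origin at its underside on its axis
- wrench: wrench 200 mm long lying in front of the chest; a bystander, not to be moved; origin at its underside
- hammer: hammer lying on the bench, right of the chest; a bystander, not to be moved; origin at its underside
- carton: carton 100 x 130 x 80 mm, on the left of the bench; a bystander, not to be moved; origin at its underside

How it is judged:
On the way, in this order (a step that is already met when the one before it is completed fails the run):
1. the hasp is flipped clear of the staple, past level to the front (joint over 2.6 rad), while the lid is still shut (under 0.1 rad) (value of joint hasp above 2.6 rad and value of joint lid below 0.1 rad), for 0.2 s.
2. the lid is raised to about upright (over 1.3 rad), hasp still clear (value of joint hasp above 2.6 rad and value of joint lid above 1.3 rad), for 0.2 s.
3. the lamp head is within 30 mm of the middle of the chest's mouth, seen from above, lid still up (horizontal distance between lamp_knob and chest_mouth below 0.03 m and value of joint lid above 1.3 rad), for 0.2 s.
At the end, for the whole second after the job is handed in: The hasp hangs clear at the front (over 2.6 rad), the lid stands about upright (over 1.3 rad), the lamp head's axis is within 30 mm of the centre of the chest's mouth seen from above, and hasp, lid and lamp arm are at rest (under 0.05 rad/s) (all of step 3 and value of joint hasp above 2.6 rad and velocity of joint lid between -0.05 and 0.05 rad/s and velocity of joint lamp_arm between -0.05 and 0.05 rad/s and velocity of joint hasp between -0.05 and 0.05 rad/s); the robot touches nothing.
It fails at once if the lid is raised (over 0.15 rad) while the hasp is not clear (under 2.2 rad) (value of joint lid above 0.15 rad and value of joint hasp below 2.2 rad).
It fails at once if a bystander is moved by more than 40 mm (distance of any of spray, jar, tape, discs, wrench, hammer, carton from where it was at the start of the episode above 0.04 m).
It fails at once if the spray can or the jar is tipped over (angle between any of spray, jar's own z axis and vertical above 0.5 rad).
It also fails if it takes over 72 s, if anything falls off the work surface, if the arm or the gripper's body presses on something with over 40 N, if the wrist force passes 120 N, or if a joint passes its speed limit or range.

### The arm

A 7-joint arm with a two-finger parallel gripper is mounted at the origin on the work surface. World frame = base frame: x ahead of the robot, y to its left, z up, the work surface at z = 0. Lengths are in m, angles in rad, forces in N, time in s.
With the tool pointing down it reaches from about 0.4 to 0.85 m from the base axis. Payload 10.4 kg.
Tool frame: the origin (TCP) lies at the centre of the arm's flange, where the gripper is bolted on; the fingertips stand 182 mm ahead of it and the grasp point (between the pads) lies 164 mm ahead of it; z points along the fingers, y is the line along which they close (so a half turn about z gives the same grasp; the last joint's range is limited). The gripper opens to 87 mm and grips with 3 to 60 N. Pads are 19 mm wide; open, the fingers measure 117 mm over their backs; the gripper's body (75 mm by 190 mm) begins 51 mm behind the grasp point.
Start: joints at [-1.293, 0.332, -0.065, 1.46, 0.022, 1.35, -0.088], TCP at [0.185, 0.597, 0.405] pointing down, gripper open.
Joint ranges: [-2.6, 2.6], [-0.5, 2.12], [-1.47, 1.34], [0.16, 2.42], [-1.27, 4.41], [0.06, 2.06], [-2.6, 2.6]. Speed limits (rad/s): [2.22, 2.22, 2.79, 2.79, 3.14, 3.14, 3.14].

### API

Orientations are given as a unit quaternion [x, y, z, w].
In Python, from bench import r, eyes, job gives the robot as it stands. The module is installed in compiled form; this text tells all that it offers.
- The arm moves only by the shell command python3 -m inch 'ROWS' [OPENING] [FORCE]. ROWS is JSON, a list of rows, each a list of 6 numbers: the shift along the tool's x, y, z normalised to -1 to 1, where 1 is 4 cm, then the turn, a rotation vector about the tool's x, y, z normalised to -1 to 1, where 1 is 0.12 rad. In form: [[x, y, z, wx, wy, wz], ...]. A call has exactly 5 rows; each row shifts and turns the commanded pose from where the row before left it, along the tool's axes as they then stand; what a row does not reach is not made up. A row lasts 1/12 s, in which the tool goes at most 41.7 mm and 7.16 degrees, less where a joint would pass 70% of its speed; a pose out of reach is approached as far as the arm can. A call with a number of a shift or a turn outside -1 to 1 is refused whole. A call with a gripper value outside its range is refused whole. OPENING is the gripper command: -1 is shut, 1 is fully open, values between are in proportion, set as the call begins (- or left out, the last holds). The fingers move at their own pace and stop on an object; FORCE is the grip in N (left out, the last holds). Time passes only in rows, so rows that do not move let the fingers close, or fill a call up. It gives the time, the measured TCP pose, the force, the opening and the grip force at its end, in the units of the state.
- r.read_state(): the state, without advancing time (a new reading comes with each control period).
- eyes.camera(name): name is "scene" or "side" or "wrist"; returns a dict with "pixels" (480x640x3 uint8, red, green, blue), "fx", "fy", "cx", "cy" (pixels), "extrinsics" (4x4, takes a point from camera to world coordinates). Camera axes: x right, y down, z forward; pixel columns grow to the right and rows downward; lengths in m; the calibration is good to about 2 mm. A picture is of the moment at which its call begins. There is no depth.
- job.close_job(): hands the job in; it is judged then, once.
The state is a dict: "time": time; "joint_positions": joint angles; "joint_vel": joint speeds; "joint_torque": joint torques, N m; "ee_pos": TCP position; "eef_rot": TCP orientation; "ft_force": force on the tool from outside, world axes, zero at the start; "torque": the same for the moment, N m; "width": finger opening in m; "grip_force": force on a finger pad.
Only numpy, scipy, OpenCV 4.12 (cv2) and the standard library are available. Lean on these libraries where they do the work, as an engineer would, in place of code of your own. Each camera call takes 0.05 s, during which the arm holds its last target. There are 200 camera calls.

## Working session

There is one attempt and no reset: what is moved stays moved. The work goes in short steps, Python scripts to look and compute and a shell command to move; the robot and the scene stay as the last step left them, time stands still between calls to the robot, and variables do not carry over. Pictures are saved under pics/ and viewed, at most 10 in all, crops included, and the job is handed in when it is done.

```bash
mkdir -p pics; ls; python3 - <<'E'
from bench import r,eyes,job
import cv2,numpy as np,pickle
s=r.read_state();print(s)
d={}
for n in ["scene","side"]:
    c=eyes.camera(n);d[n]=c;cv2.imwrite(f"pics/{n}0.png",c["pixels"][:,:,::-1]);print(n,c["fx"],c["cx"],c["cy"],np.round(c["extrinsics"],3).tolist())
pickle.dump(d,open("c0.pkl","wb"))
E
```

```text
pics
{'time': 0.0, 'joint_positions': array([-1.29262505,  0.33284592, -0.06471656,  1.46095707,  0.02165683,
        1.34990612, -0.08851807]), 'joint_vel': array([-0.00096694, -0.00079765, -0.00087941,  0.00038681, -0.00027927,
        0.00081523, -0.00028564]), 'joint_torque': array([-1.07606971e-03, -6.23251963e+01,  2.40227545e-02, -3.89909112e+01,
       -6.14227192e-02,  3.95685935e-02,  1.28938705e-04]), 'ee_pos': array([0.18511477, 0.59681264, 0.40396251]), 'eef_rot': array([ 1.49803868e-01,  9.88715479e-01, -7.08083962e-04, -4.79266755e-05]), 'ft_force': array([-0.30179774,  0.21500204,  0.07307273]), 'torque': array([0.07147591, 0.01057709, 0.04735397]), 'grip_force': 0.0, 'width': 0.08697969718055451}
scene 499.41131923374326 325.1818570633372 228.83563295557337 [[0.187, 0.843, -0.505, 1.149], [0.982, -0.158, 0.1, -0.148], [0.004, -0.515, -0.857, 1.201], [0.0, 0.0, 0.0, 1.0]]
side 455.12006057595767 310.6399980226073 234.52927286463088 [[0.743, -0.386, 0.547, -0.124], [-0.67, -0.429, 0.606, -0.756], [0.001, -0.817, -0.577, 0.89], [0.0, 0.0, 0.0, 1.0]]
```

View pics/scene0.png

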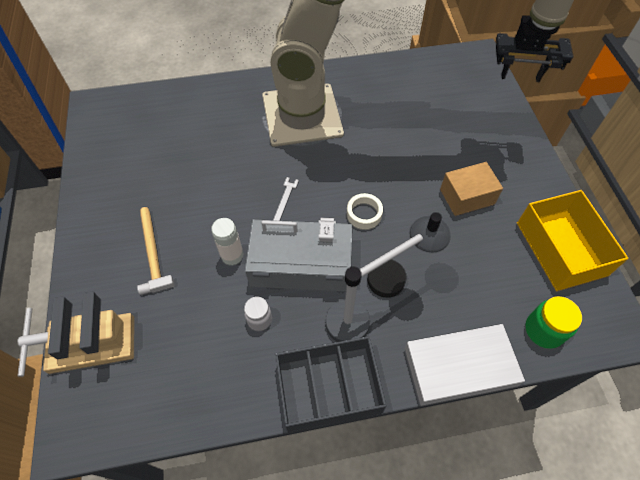

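View pics/side0.png

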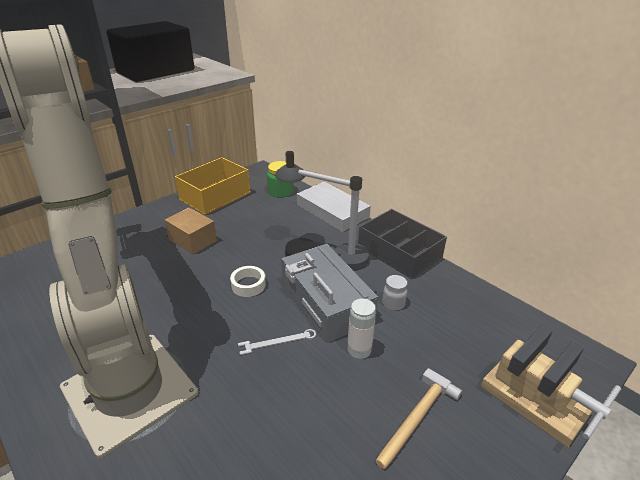

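The scene view shows the chest at about (300,255) with its handle at (280,227) and hasp at (326,230). The lamp knob is at (435,220), the post top at (352,275), the can at (227,240) and the tape at (365,211). The side view shows the same layout. Next I'll enlarge the chest for pixel picks.

```bash
python3 - <<'E'
import cv2,numpy as np,pickle
d=pickle.load(open("c0.pkl","rb"))
a=cv2.resize(d["scene"]["pixels"][200:300,230:460],None,fx=3.4,fy=3.4,interpolation=cv2.INTER_CUBIC)[:, :782]
b=cv2.resize(d["side"]["pixels"][140:345,270:400],None,fx=2.9,fy=2.9,interpolation=cv2.INTER_CUBIC)
cv2.imwrite("pics/a.png",a[:,:,::-1]);cv2.imwrite("pics/b.png",b[:,:,::-1])
E
```

```text
(no output)
```

View pics/a.png

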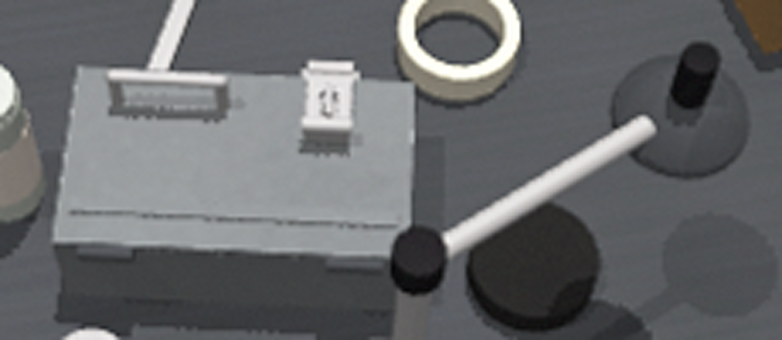

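View pics/b.png

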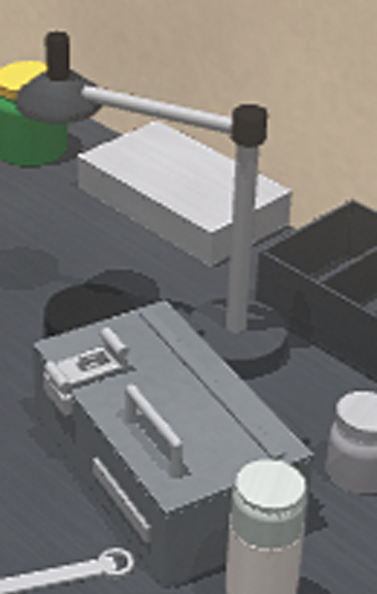

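The crops show, in scene-crop pixels: lid corners (80,68), (414,83), (413,250), (55,242), handle bar (110,76)-(228,80), hasp grip bar (303-352,130), knob top (700,50) and post top (420,240). In side-crop pixels: handle (131,391)-(178,440), grip (103,333)-(124,358), knob top (57,38).

```bash
cat > h.py <<'E'
import numpy as np
def ray(c,u,v):
    E=np.array(c["extrinsics"]);d=E[:3,:3]@np.array([(u-c["cx"])/c["fx"],(v-c["cy"])/c["fy"],1]);return E[:3,3],d
def plane(c,u,v,z):
    o,d=ray(c,u,v);return o+d*(z-o[2])/d[2]
def proj(c,p):
    E=np.array(c["extrinsics"]);q=E[:3,:3].T@(np.array(p)-E[:3,3]);return q[0]/q[2]*c["fx"]+c["cx"],q[1]/q[2]*c["fy"]+c["cy"]
def frame(o,yaw):
    c,s=np.cos(yaw),np.sin(yaw)
    return lambda x,y,z: np.array([o[0]+c*x-s*y,o[1]+s*x+c*y,z])
E
python3 - <<'E'
import pickle;from h import *
d=pickle.load(open("c0.pkl","rb"));S=d["scene"];D=d["side"]
np.set_printoptions(precision=4,suppress=True)
def A(n,u,v,z): print("scene",n,plane(S,u/3.4+230,v/3.4+200,z))
def B(n,u,v,z): print("side ",n,plane(D,u/2.9+270,v/2.9+140,z))
A("FL-",80,68,.094);A("FR+",414,83,.094);A("BR+",413,250,.094);A("BL-",55,242,.094)
A("line-",68,213,.094);A("line+",400,220,.094)
B("F-",163,508,.094);B("F+",36,346,.094);B("B+",165,303,.094);B("B-",309,457,.094)
A("h-",110,76,.130);A("h+",228,80,.130);B("h+",131,391,.130);B("h-",178,440,.130)
A("g-",303,130,.118);A("g+",352,132,.118);B("g+",103,333,.118);B("g-",124,358,.118)
A("hinge-",305,67,.1);A("hinge+",358,67,.1);B("hinge",57,377,.1)
A("knobtop",702,52,.325);B("knobtop",57,38,.325);A("post",420,240,.288);B("post",250,112,.288)
A("can",0,85,.15);B("can",270,483,.15)
E
```

```text
scene FL- [ 0.4365 -0.1984  0.094 ]
scene FR+ [0.497  0.0509 0.094 ]
scene BR+ [0.635 0.02  0.094]
scene BL- [ 0.5809 -0.2331  0.094 ]
scene line- [ 0.5592 -0.2213  0.094 ]
scene line+ [0.6096 0.0158 0.094 ]
side  F- [ 0.4329 -0.196   0.094 ]
side  F+ [0.4918 0.0443 0.094 ]
side  B+ [0.6334 0.0113 0.094 ]
side  B- [ 0.5705 -0.2367  0.094 ]
scene h- [ 0.4708 -0.1757  0.13  ]
scene h+ [ 0.4903 -0.0904  0.13  ]
side  h+ [ 0.486  -0.0981  0.13  ]
side  h- [ 0.4724 -0.172   0.13  ]
scene g- [ 0.5357 -0.0423  0.118 ]
scene g+ [ 0.544  -0.0072  0.118 ]
side  g+ [ 0.5333 -0.007   0.118 ]
side  g- [ 0.5227 -0.0485  0.118 ]
scene hinge- [ 0.4712 -0.029   0.1   ]
scene hinge+ [0.4786 0.0108 0.1   ]
side  hinge [ 0.4722 -0.011   0.1   ]
scene knobtop [0.6439 0.1875 0.325 ]
side  knobtop [0.6403 0.181  0.325 ]
scene post [ 0.7195 -0.004   0.288 ]
side  post [ 0.7222 -0.0076  0.288 ]
scene can [ 0.4764 -0.2544  0.15  ]
side  can [ 0.4759 -0.2723  0.15  ]
```

```bash
cat >> h.py <<'E'
from scipy.spatial.transform import Rotation as Ro
YAW=-0.235; C=np.array([.535,-.092]); ch=frame(C,YAW)
def go(p,yaw):
    "tool-frame row units to bring the grasp point to p, tool down, tool y at yaw from world y"
    from bench import r
    s=r.read_state();R=Ro.from_quat(s["eef_rot"])
    c,n=np.cos(yaw),np.sin(yaw)
    T=Ro.from_matrix(np.array([[-c,-n,0],[-n,c,0],[0,0,-1]]))
    t=np.array(p)+[0,0,.164]
    np.set_printoptions(precision=3,suppress=True)
    print("t %.2f"%s["time"],"grasp pt",s["ee_pos"]+R.apply([0,0,.164]),"w",s["width"],"F",s["ft_force"])
    print("rows total shift",R.inv().apply(t-s["ee_pos"])/.04,"turn",(R.inv()*T).as_rotvec()/.12)
E
python3 -c "
from h import *
p=ch(-.015,.065,.198);print(p);go(p,YAW)"
```

```text
[ 0.53554708 -0.02529392  0.198     ]
t 0.10 grasp pt [0.185 0.597 0.24 ] w 0.08698374550517482 F [-0.049  0.227 -0.451]
rows total shift [-12.975 -12.258   1.067] turn [-0.01  -0.    -0.549]
```

```bash

for i in 1 2 3; do python3 -m inch '[[-0.65,-0.61,0.05,0,0,0],[-0.65,-0.61,0.05,0,0,0],[-0.65,-0.61,0.05,0,0,0],[-0.65,-0.61,0.05,0,0,0],[-0.65,-0.61,0.05,0,0,0]]' 1; done
python3 -m inch '[[-0.65,-0.61,0.05,0,0,0],[-0.65,-0.61,0.05,0,0,0],[-0.65,-0.61,0.05,0,0,0],[-0.65,-0.61,0.05,0,0,0],[-0.65,-0.61,0.05,0,0,-0.55]]'
python3 -m inch '[[0,0,0,0,0,0],[0,0,0,0,0,0],[0,0,0,0,0,0],[0,0,0,0,0,0],[0,0,0,0,0,0]]'
python3 - <<'E'
from h import *
from bench import eyes
import cv2,pickle
go(ch(-.015,.065,.198),YAW)
c=eyes.camera("wrist");pickle.dump(c,open("w1.pkl","wb"));cv2.imwrite("pics/w1.png",c["pixels"][:,:,::-1]);print(c["extrinsics"])
for p in [ch(-.015,.047,.118),ch(-.015,.083,.118),ch(-.075,.065,.1),ch(-.045,-.095,.13),ch(-.045,-.015,.13),ch(-.075,.13,.094)]: print(proj(c,p))
E
```

```text
time: 0.52
ee_pos: [0.2737, 0.4402, 0.3943]
eef_rot: [0.15, 0.989, -0.0, -0.0]
ft_force: [1.3, 0.4, 0.2]
width: 0.0871
grip_force: 0.0
time: 0.93
ee_pos: [0.3617, 0.2851, 0.3845]
eef_rot: [0.15, 0.989, 0.0, -0.0]
ft_force: [0.7, 0.6, 0.9]
width: 0.087
grip_force: 0.0
time: 1.35
ee_pos: [0.4496, 0.13, 0.3746]
eef_rot: [0.15, 0.989, 0.0, -0.0]
ft_force: [1.3, 0.7, 0.3]
width: 0.087
grip_force: 0.0
time: 1.77
ee_pos: [0.5376, -0.0248, 0.3645]
eef_rot: [0.117, 0.993, 0.0, -0.0]
ft_force: [-0.3, 0.9, 0.4]
width: 0.0872
grip_force: 0.0
time: 2.18
ee_pos: [0.537, -0.0219, 0.3648]
eef_rot: [0.116, 0.993, 0.0, -0.0]
ft_force: [-0.2, 0.4, 0.8]
width: 0.0872
grip_force: 0.0
t 2.18 grasp pt [ 0.537 -0.022  0.201] w 0.08717230833326381 F [-0.249  0.423  0.844]
rows total shift [ 0.015 -0.091  0.069] turn [ 0.006 -0.002  0.017]
[[ 0.231  0.938  0.259  0.466]
 [ 0.973 -0.222 -0.062 -0.005]
 [-0.     0.266 -0.964  0.344]
 [ 0.     0.     0.     1.   ]]
(np.float64(289.9221722921134), np.float64(250.62226627392766))
(np.float64(347.4743331538548), np.float64(250.74045730489527))
(np.float64(318.9359272922161), np.float64(151.05232480671336))
(np.float64(39.50502838610072), np.float64(206.6056906533437))
(np.float64(178.91177185151278), np.float64(206.8958329184876))
(np.float64(419.93531725899027), np.float64(150.79522777626582))
```

View pics/w1.png

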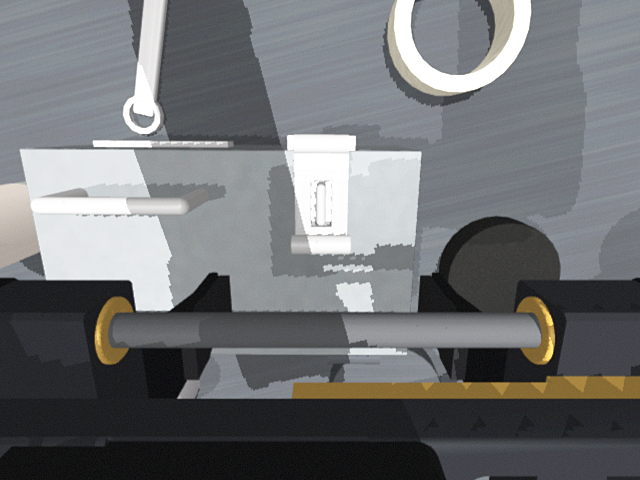

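The wrist view has the hasp grip at (291–351, 244), about 4 mm nearer the front than predicted. The lid corner at (421,150) and the handle at (33–187,206) match. I'll lower with the fingers straddling the bar ends.

```bash

python3 -m inch '[[0.05,-0.02,0.4,0,0,0],[0.05,-0.02,0.4,0,0,0],[0,-0.02,0.4,0,0,0],[0,0,0.4,0,0,0],[0,0,0.4,0,0,0]]' 1
python3 -m inch '[[0,0,0,0,0,0],[0,0,0,0,0,0],[0,0,0,0,0,0],[0,0,0,0,0,0],[0,0,0,0,0,0]]' -1 15
python3 -m inch '[[0,0,0,0,0,0],[0,0,0,0,0,0],[0,0,0,0,0,0],[0,0,0,0,0,0],[0,0,0,0,0,0]]' -1 15
python3 -c "
from h import *
go(ch(-.019,.066,.120),YAW)
from h import *
for th in [0,.4,.8,1.2,1.6,2.0,2.4]:
  a=th+np.arctan2(18,60);print(th,-62.6*np.cos(a)/40,62.6*np.sin(a)/40)"
```

```text
time: 2.65
ee_pos: [0.5326, -0.0238, 0.2842]
eef_rot: [0.117, 0.993, 0.0, 0.0]
ft_force: [0.6, 0.5, -0.0]
width: 0.0871
grip_force: 0.0
time: 3.07
ee_pos: [0.5331, -0.0245, 0.2857]
eef_rot: [0.117, 0.993, 0.0, 0.001]
ft_force: [0.6, 0.2, 1.1]
width: 0.0614
grip_force: 0.0
time: 3.48
ee_pos: [0.533, -0.0237, 0.2849]
eef_rot: [0.117, 0.993, 0.001, 0.0]
ft_force: [1.9, 4.2, 0.2]
width: 0.0361
grip_force: 15.0
t 3.48 grasp pt [ 0.533 -0.024  0.121] w 0.03610250599631888 F [1.937 4.202 0.197]
rows total shift [0.03  0.001 0.022] turn [0.011 0.004 0.01 ]
0 -1.498998136371102 0.4496994409113306
0.4 -1.2055475026776221 0.9979379834377229
0.8 -0.721767425896791 1.3886240610454366
1.2 -0.12403614279318198 1.5600769324879429
1.6 0.4932777199500477 1.4852279592711963
2.0 1.0327138769065167 1.1758941484864665
2.4 1.4091072200181314 0.6809125072230455
```

```bash

python3 -m inch '[[0.12,0,-0.29,0,0,0],[0.18,0,-0.26,0,0,0],[0.22,0,-0.22,0,0,0],[0.26,0,-0.17,0,0,0],[0.29,0,-0.12,0,0,0]]'
python3 -m inch '[[0.31,0,-0.06,0,0,0],[0.31,0,0.01,0,0,0],[0.3,0,0.07,0,0,0],[0.28,0,0.13,0,0,0],[0.25,0,0.18,0,0,0]]'
python3 -m inch '[[0.21,0,0.23,0,0,0],[0.16,0,0.25,0,0,0],[0,0,0,0,0,0],[0,0,0,0,0,0],[0,0,0,0,0,0]]'
python3 -m inch '[[0,0,0,0,0,0],[0,0,0,0,0,0],[0,0,0,0,0,0],[0,0,0,0,0,0],[0,0,0,0,0,0]]' 1
python3 -m inch '[[0,0,0,0,0,0],[0,0,-0.8,0,0,0],[0,0,-1,0,0,0],[0,0,-1,0,0,0],[0,0,0,0,0,0]]' 1
python3 - <<'E'
from h import *
from bench import eyes
import cv2
go(ch(-.045,-.055,.19),YAW+np.pi/2)
c=eyes.camera("side");cv2.imwrite("pics/s2.png",cv2.resize(c["pixels"][200:380,220:420],None,fx=2.5,fy=2.5)[:,:,::-1])
E
```

```text
time: 3.9
ee_pos: [0.4912, -0.0136, 0.3278]
eef_rot: [0.117, 0.993, 0.001, 0.001]
ft_force: [2.6, 6.4, -4.3]
width: 0.0359
grip_force: 15.0
time: 4.32
ee_pos: [0.4347, -0.0001, 0.315]
eef_rot: [0.117, 0.993, 0.001, 0.001]
ft_force: [1.5, 6.6, 1.9]
width: 0.0359
grip_force: 15.0
time: 4.73
ee_pos: [0.4201, 0.0035, 0.2948]
eef_rot: [0.117, 0.993, 0.001, -0.0]
ft_force: [-1.3, 8.3, 0.6]
width: 0.0354
grip_force: 15.0
time: 5.15
ee_pos: [0.4204, 0.002, 0.2947]
eef_rot: [0.117, 0.993, -0.0, -0.0]
ft_force: [-0.3, -0.2, -0.1]
width: 0.0613
grip_force: 0.0
time: 5.57
ee_pos: [0.4217, 0.002, 0.4136]
eef_rot: [0.117, 0.993, 0.002, 0.004]
ft_force: [0.2, -0.4, 1.2]
width: 0.0857
grip_force: 0.0
t 5.57 grasp pt [0.423 0.002 0.25 ] w 0.08573982649822486 F [ 0.153 -0.366  1.2  ]
rows total shift [-2.165 -3.007  1.493] turn [ -0.022   0.087 -13.093]
```

View pics/s2.png

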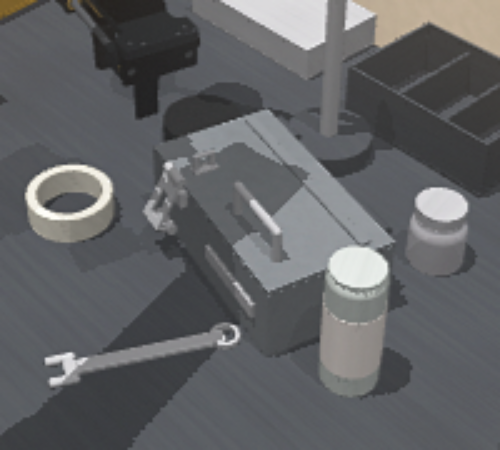

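The picture shows the hasp hanging down the front at crop (160,200), with the other things undisturbed. I'll turn the tool a quarter and go over the handle.

```bash

for i in 1 2 3; do python3 -m inch '[[0,0,0,0,0,-0.87],[0,0,0,0,0,-0.87],[0,0,0,0,0,-0.87],[0,0,0,0,0,-0.87],[0,0,0,0,0,-0.87]]' 1 | grep eef; done
python3 -c "
from h import *
from bench import r
go(ch(-.045,-.055,.19),YAW+np.pi/2);print(r.read_state()['joint_positions'])"
```

```text
eef_rot: [-0.146, 0.989, -0.0, -0.001]
eef_rot: [-0.396, 0.918, 0.0, -0.001]
eef_rot: [-0.596, 0.803, -0.002, 0.0]
t 6.87 grasp pt [0.42  0.    0.244] w 0.08733957896132762 F [-0.766  0.441  0.682]
rows total shift [ 2.818 -2.394  1.358] turn [-0.026 -0.019 -0.495]
[-0.898 -0.234  0.695  1.988  0.156  1.335  2.594]
```

J7 is at its limit (2.594 of 2.6), so I'll take the equivalent grasp with a half turn back.

```bash

for i in 1 2 3 4 5; do python3 -m inch '[[0,0,0,0,0,1],[0,0,0,0,0,1],[0,0,0,0,0,1],[0,0,0,0,0,1],[0,0,0,0,0,1]]' 1 | grep eef; done
python3 -c "
from h import *
from bench import r
go(ch(-.045,-.055,.19),YAW-np.pi/2);print(r.read_state()['joint_positions'])"
```

```text
eef_rot: [-0.328, 0.945, -0.001, 0.001]
eef_rot: [-0.034, 0.999, -0.001, 0.001]
eef_rot: [0.263, 0.965, -0.001, 0.002]
eef_rot: [0.536, 0.844, -0.0, 0.002]
eef_rot: [0.762, 0.648, 0.0, 0.002]
t 8.95 grasp pt [0.42  0.002 0.244] w 0.08699031755709352 F [ 0.196 -0.284  0.247]
rows total shift [-3.144  2.004  1.357] turn [0.025 0.01  0.612]
[-0.549 -0.167  0.394  1.976  0.068  1.318 -0.339]
```

```bash

python3 -m inch '[[-0.63,0.4,0.27,0,0,0],[-0.63,0.4,0.27,0,0,0],[-0.63,0.4,0.27,0,0,0],[-0.63,0.4,0.27,0,0,0],[-0.63,0.4,0.27,0,0,0.6]]' 1
python3 -m inch '[[0,0,0,0,0,0],[0,0,0,0,0,0],[0,0,0,0,0,0],[0,0,0,0,0,0],[0,0,0,0,0,0]]' 
python3 -c "
from h import *
go(ch(-.045,-.055,.134),YAW-np.pi/2)"
```

```text
time: 9.37
ee_pos: [0.4793, -0.1362, 0.354]
eef_rot: [0.782, 0.623, 0.001, 0.002]
ft_force: [0.9, 0.3, 0.7]
width: 0.0869
grip_force: 0.0
time: 9.78
ee_pos: [0.4792, -0.1338, 0.3555]
eef_rot: [0.782, 0.623, 0.002, 0.002]
ft_force: [-0.5, 0.4, -0.2]
width: 0.0874
grip_force: 0.0
t 9.78 grasp pt [ 0.48  -0.134  0.191] w 0.0873536009075115 F [-0.491  0.435 -0.184]
rows total shift [-0.035 -0.02   1.437] turn [ 0.039 -0.003  0.08 ]
```

```bash

python3 -m inch '[[0,0,0.3,0,0,0],[0,0,0.3,0,0,0],[0,0,0.3,0,0,0],[0,0,0.3,0,0,0],[0,0,0.22,0,0,0.08]]' 1
for i in 1 2 3 ; do python3 -m inch '[[0,0,0,0,0,0],[0,0,0,0,0,0],[0,0,0,0,0,0],[0,0,0,0,0,0],[0,0,0,0,0,0]]' -1 25; done
python3 -c "
from h import *
go(ch(-.045,-.055,.134),YAW-np.pi/2)
R=np.hypot(.12,.042);a0=np.arctan2(.042,.12);P=lambda t:np.array([-R*np.cos(a0+t),-R*np.sin(a0+t)])/.04
t=np.arange(0,1.56,.1)
print(np.diff([P(x) for x in t],axis=0))"
```

```text
time: 10.2
ee_pos: [0.4794, -0.134, 0.2979]
eef_rot: [0.785, 0.619, 0.001, 0.002]
ft_force: [-0.0, 0.4, -0.2]
width: 0.0872
grip_force: 0.0
time: 10.62
ee_pos: [0.4798, -0.1349, 0.2991]
eef_rot: [0.786, 0.619, 0.002, 0.002]
ft_force: [0.0, -0.3, 0.1]
width: 0.0612
grip_force: 0.0
time: 11.03
ee_pos: [0.4795, -0.1348, 0.2985]
eef_rot: [0.786, 0.619, 0.001, 0.002]
ft_force: [1.1, 0.4, 0.6]
width: 0.0278
grip_force: 0.0
time: 11.45
ee_pos: [0.478, -0.1346, 0.2979]
eef_rot: [0.786, 0.618, -0.001, -0.001]
ft_force: [-13.3, 2.6, 10.4]
width: 0.0091
grip_force: 25.0
t 11.45 grasp pt [ 0.478 -0.135  0.134] w 0.00907542605005813 F [-13.297   2.632  10.37 ]
rows total shift [-0.008  0.013 -0.002] turn [-0.015  0.    -0.018]
[[ 0.12  -0.294]
 [ 0.149 -0.281]
 [ 0.176 -0.265]
 [ 0.201 -0.246]
 [ 0.225 -0.224]
 [ 0.246 -0.201]
 [ 0.265 -0.175]
 [ 0.281 -0.148]
 [ 0.295 -0.119]
 [ 0.305 -0.089]
 [ 0.312 -0.058]
 [ 0.317 -0.027]
 [ 0.318  0.005]
 [ 0.316  0.037]
 [ 0.31   0.068]]
```

```bash

python3 -m inch '[[0,0.12,-0.29,0,0,0],[0,0.15,-0.28,0,0,0],[0,0.18,-0.26,0,0,0],[0,0.2,-0.25,0,0,0],[0,0.22,-0.22,0,0,0]]' -1 25
python3 -c "
from h import *
R=np.hypot(.12,.042);a=np.arctan2(.042,.12)+.5
go(ch(.075-R*np.cos(a),-.055,.092+R*np.sin(a)),YAW-np.pi/2)"
```

```text
time: 11.87
ee_pos: [0.5102, -0.1425, 0.3495]
eef_rot: [0.786, 0.618, -0.003, -0.004]
ft_force: [-26.4, 5.7, 14.6]
width: 0.009
grip_force: 25.0
t 11.87 grasp pt [ 0.509 -0.142  0.185] w 0.008971810294866194 F [-26.449   5.708  14.587]
rows total shift [-0.002  0.055 -0.023] turn [-0.076 -0.003 -0.02 ]
```

```bash

python3 -m inch '[[0,0.24,-0.2,0,0,0],[0,0.26,-0.18,0,0,0],[0,0.28,-0.15,0,0,0],[0,0.29,-0.12,0,0,0],[0,0.3,-0.09,0,0,0]]' -1 25
python3 -m inch '[[0,0.31,-0.06,0,0,0],[0,0.32,-0.03,0,0,0],[0,0.32,0,0,0,0],[0,0.32,0.04,0,0,0],[0,0.31,0.07,0,0,0]]' -1 25
python3 - <<'E'
from h import *
from bench import eyes
import cv2
R=np.hypot(.12,.042);a=np.arctan2(.042,.12)+1.5
go(ch(.075-R*np.cos(a),-.055,.092+R*np.sin(a)),YAW-np.pi/2)
c=eyes.camera("side");cv2.imwrite("pics/s3.png",cv2.resize(c["pixels"][130:380,180:440],None,fx=2.3,fy=2.3)[:,:,::-1])
E
```

```text
time: 12.28
ee_pos: [0.5657, -0.1561, 0.3808]
eef_rot: [0.786, 0.618, 0.0, 0.0]
ft_force: [-9.4, 0.4, 7.3]
width: 0.0089
grip_force: 25.0
time: 12.7
ee_pos: [0.6277, -0.1713, 0.38]
eef_rot: [0.786, 0.618, 0.0, 0.001]
ft_force: [-5.5, -0.7, 4.7]
width: 0.0096
grip_force: 25.0
t 12.70 grasp pt [ 0.628 -0.172  0.216] w 0.009637572672942905 F [-5.497 -0.696  4.714]
rows total shift [ 0.014 -0.005  0.033] turn [ 0.02   0.009 -0.022]
```

View pics/s3.png

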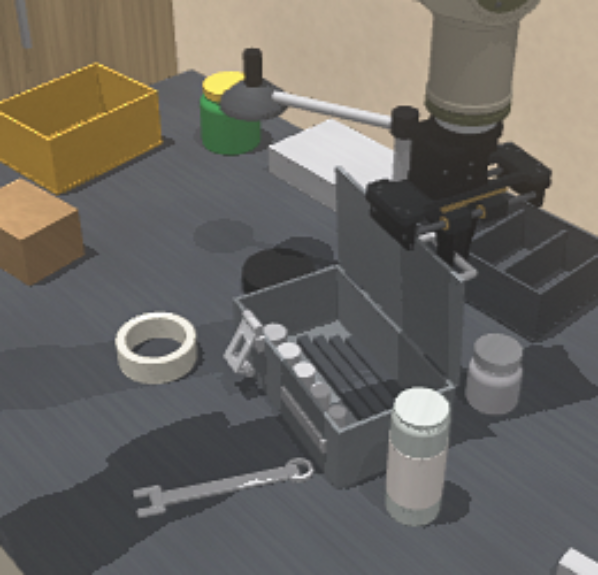

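The picture shows the lid upright, held at the handle, with the hasp hanging clear and the bystanders in place. I'll open only a little so the inner finger doesn't push the lid, then go up.

```bash

python3 -m inch '[[0,0,0,0,0,0],[0,0,0,0,0,0],[0,0,0,0,0,0],[0,0,0,0,0,0],[0,0,0,0,0,0]]' -0.45 10
python3 -m inch '[[0,0,-0.2,0,0,0],[0,0,-0.4,0,0,0],[0,0,-0.5,0,0,0],[0,0,-0.6,0,0,0],[0,0,-0.8,0,0,0]]'
python3 -m inch '[[0,0,-0.9,0,0,0],[0,0,-0.9,0,0,0],[0,0,-0.7,0,0,0],[0,0,0,0,0,0],[0,0,0,0,0,0]]' 1
python3 - <<'E'
from h import *
from bench import eyes,r
import cv2,pickle
go([.642,.184,.36],YAW-np.pi/2);go([.45,.184,.39],YAW-np.pi/2);print(r.read_state()["joint_positions"])
d={n:eyes.camera(n) for n in ("scene","side")};pickle.dump(d,open("c1.pkl","wb"))
for n in d:
  c=d[n]; g=c["pixels"].max(2)<45
  u,v=(435,215) if n=="scene" else (290,155)
  k,l,st,ce=cv2.connectedComponentsWithStats(g[v-25:v+25,u-25:u+25].astype(np.uint8))
  print(n,[(s[:5]+[u-25,v-25,0,0,0]).tolist() for s in st[1:] if s[4]>20])
E
```

```text
time: 13.17
ee_pos: [0.6275, -0.1703, 0.3801]
eef_rot: [0.786, 0.619, 0.001, 0.002]
ft_force: [-0.1, 0.2, 0.3]
width: 0.0232
grip_force: 0.0
time: 13.58
ee_pos: [0.6269, -0.1701, 0.4802]
eef_rot: [0.786, 0.619, 0.0, 0.001]
ft_force: [0.5, 0.0, -0.3]
width: 0.0239
grip_force: 0.0
time: 14.0
ee_pos: [0.6265, -0.1706, 0.5824]
eef_rot: [0.786, 0.618, 0.002, 0.003]
ft_force: [-0.1, 0.6, 0.2]
width: 0.0493
grip_force: 0.0
t 14.00 grasp pt [ 0.628 -0.171  0.418] w 0.0492635991138261 F [-0.107  0.602  0.197]
rows total shift [ 8.708 -1.717  1.442] turn [ 0.067  0.003 -0.018]
t 14.00 grasp pt [ 0.628 -0.171  0.418] w 0.0492635991138261 F [-0.107  0.602  0.197]
rows total shift [ 7.58  -6.377  0.655] turn [ 0.067  0.003 -0.018]
[-0.223  0.412  0.658  1.075 -0.251  1.721  0.116]
scene [[427, 213, 14, 19, 172]]
side []
```

```bash

for i in 1 2; do python3 -m inch '[[0.87,-0.17,0.07,0,0,0],[0.87,-0.17,0.07,0,0,0],[0.87,-0.17,0.07,0,0,0],[0.87,-0.17,0.07,0,0,0],[0.87,-0.17,0.07,0,0,0]]' 1 | grep ee_; done
python3 -m inch '[[0,0,0,0,0,0],[0,0,0,0,0,0],[0,0,0,0,0,0],[0,0,0,0,0,0],[0,0,0,0,0,0]]' 1 10
python3 - <<'E'
from h import *
from bench import eyes,r
import cv2
go([.642,.185,.308],YAW-np.pi/2);print(r.read_state()["joint_positions"])
c=eyes.camera("wrist");cv2.imwrite("pics/w4.png",c["pixels"][:,:,::-1]);print(proj(c,[.642,.185,.325]),proj(c,[.7205,-.006,.288]))
E
```

```text
ee_pos: [0.6344, 0.0087, 0.5644]
ee_pos: [0.6422, 0.1858, 0.5502]
time: 15.35
ee_pos: [0.6427, 0.1824, 0.5516]
eef_rot: [0.786, 0.618, 0.001, 0.002]
ft_force: [-0.1, -0.2, 0.2]
width: 0.0869
grip_force: 0.0
t 15.35 grasp pt [0.643 0.182 0.388] w 0.08688771053256761 F [-0.131 -0.179  0.239]
rows total shift [ 0.061 -0.042  1.99 ] turn [ 0.037  0.005 -0.034]
[-0.683  0.438  0.537  1.08  -0.217  1.673 -0.451]
(np.float64(319.77994714205323), np.float64(257.94675452350145)) (np.float64(475.2780311910059), np.float64(443.69648784289615))
```

View pics/w4.png

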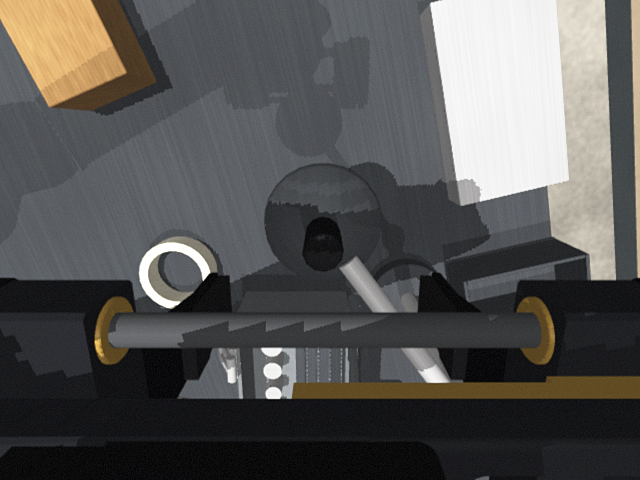

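The knob top is at (324,252) against a prediction of (320,258), so about 2 mm off. Lowering and gripping lightly.

```bash

python3 -m inch '[[0.06,0,0.4,0,0,0],[0.06,0,0.4,0,0,0],[0,0,0.4,0,0,0],[0,0,0.4,0,0,0],[0,0,0.35,0,0,0]]' 1 10
for i in 1 2 3; do python3 -m inch '[[0,0,0,0,0,0],[0,0,0,0,0,0],[0,0,0,0,0,0],[0,0,0,0,0,0],[0,0,0,0,0,0]]' -1 10 | egrep 'ee_|width|ft|grip'; done
python3 -c "
from h import *
a=np.radians(204.9);p=np.array([.7205,-.006]);u=.208*np.array([np.cos(a),np.sin(a)]);print(p+u)
go([*(p+u),.31],YAW-np.pi/2+1.613)"
```

```text
time: 15.82
ee_pos: [0.644, 0.1876, 0.4726]
eef_rot: [0.786, 0.618, 0.001, 0.002]
ft_force: [-0.2, -1.0, 0.7]
width: 0.0871
grip_force: 0.0
ee_pos: [0.6442, 0.1882, 0.4746]
ft_force: [0.2, -0.8, 0.0]
width: 0.0613
grip_force: 0.0
ee_pos: [0.6441, 0.1885, 0.4735]
ft_force: [0.1, 0.2, 0.0]
width: 0.0282
grip_force: 0.0
ee_pos: [0.644, 0.1886, 0.4735]
ft_force: [-1.4, 1.2, 0.0]
width: 0.0237
grip_force: 10.0
[ 0.53183485 -0.09357545]
t 17.07 grasp pt [0.645 0.188 0.309] w 0.023666351286862335 F [-1.449  1.161  0.034]
rows total shift [-7.516 -1.071 -0.015] turn [  0.024   0.029 -13.456]
```

```bash

python3 -m inch '[[-0.34,-0.44,0,0,0,-0.9],[-0.34,-0.44,0,0,0,-0.9],[-0.34,-0.44,0,0,0,-0.9],[-0.34,-0.44,0,0,0,-0.9],[-0.34,-0.44,0,0,0,-0.9]]' -1 10
python3 -c "
from h import *
from bench import r
go([.532,-.0935,.31],YAW-np.pi/2+1.613)
s=r.read_state();g=s['ee_pos'][:2]-[.7205,-.006];print(np.hypot(*g),np.degrees(np.arctan2(g[1],g[0])),s['joint_positions'])"
```

```text
time: 17.48
ee_pos: [0.5554, 0.1215, 0.4726]
eef_rot: [0.591, 0.807, 0.0, 0.003]
ft_force: [13.2, -6.6, -6.4]
width: 0.0235
grip_force: 10.0
t 17.48 grasp pt [0.556 0.121 0.309] w 0.023548868794646766 F [13.168 -6.637 -6.364]
rows total shift [-4.947 -2.184 -0.019] turn [ 0.012  0.059 -8.921]
0.2086355796062308 142.31286014095625 [-0.699  0.179  0.466  1.532 -0.076  1.445  0.077]
```

```bash

for i in 1 2; do python3 -m inch '[[-0.34,-0.44,0,0,0,-0.9],[-0.34,-0.44,0,0,0,-0.9],[-0.34,-0.44,0,0,0,-0.9],[-0.34,-0.44,0,0,0,-0.9],[-0.34,-0.44,0,0,0,-0.9]]' -1 10 |egrep 'ft|wid'; done
python3 -m inch '[[0,0,0,0,0,0],[0,0,0,0,0,0],[0,0,0,0,0,0],[0,0,0,0,0,0],[0,0,0,0,0,0]]' -1 10 | egrep 'ft|wid'
python3 -c "
from h import *
from bench import r
go([.532,-.0935,.31],YAW-np.pi/2+1.613)
s=r.read_state();g=s['ee_pos'][:2]-[.7205,-.006];print(np.hypot(*g),np.degrees(np.arctan2(g[1],g[0])),s['joint_positions'])"
```

```text
ft_force: [15.3, 0.0, -8.6]
width: 0.0235
ft_force: [7.1, 5.2, -6.2]
width: 0.024
ft_force: [-1.9, -3.4, -2.2]
width: 0.0235
t 18.73 grasp pt [ 0.53  -0.088  0.309] w 0.023463791240778475 F [-1.879 -3.376 -2.168]
rows total shift [-0.097 -0.139 -0.018] turn [-0.01   0.03   0.037]
0.2078365986339728 -156.97345215471327 [-0.461  0.1    0.588  1.616 -0.055  1.439  1.514]
```

```bash

python3 -m inch '[[-0.05,-0.07,0,0,0,0],[-0.05,-0.07,0,0,0,0],[0,0,0,0,0,0],[0,0,0,0,0,0],[0,0,0,0,0,0]]' -1 10 | egrep 'ft|ee_'
python3 -m inch '[[0,0,0,0,0,0],[0,0,0,0,0,0],[0,0,0,0,0,0],[0,0,0,0,0,0],[0,0,0,0,0,0]]' 0.2 10 | egrep 'ft|ee_|wid'
python3 -m inch '[[0,0,0,0,0,0],[0,0,-0.3,0,0,0],[0,0,-0.5,0,0,0],[0,0,-0.7,0,0,0],[0,0,-0.8,0,0,0]]'| egrep 'ft|wid'
python3 -m inch '[[0,0,-0.7,0,0,0],[0,0,-0.4,0,0,0],[0,0,0,0,0,0],[0,0,0,0,0,0],[0,0,0,0,0,0]]' | egrep 'ft|ee_|wid'
python3 - <<'E'
from bench import eyes
import cv2,numpy as np
a=eyes.camera("scene")["pixels"][150:350,180:480];b=eyes.camera("side")["pixels"][130:380,190:440]
o=np.hstack([cv2.resize(a,(450,300)),cv2.resize(b,(300,300))]);cv2.imwrite("pics/f.png",o[:,:,::-1])
E
```

```text
ee_pos: [0.5322, -0.0933, 0.4733]
ft_force: [-5.7, -0.8, -0.9]
ee_pos: [0.5326, -0.0933, 0.4736]
ft_force: [0.2, 0.5, 0.5]
width: 0.0479
ft_force: [-0.3, 0.4, 0.4]
width: 0.0519
ee_pos: [0.5319, -0.0932, 0.6089]
ft_force: [-0.8, -0.4, 1.3]
width: 0.0524
```

View pics/f.png

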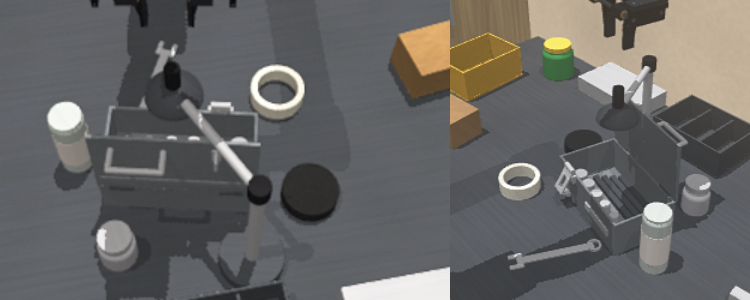

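The final views show the lid upright, the hasp hanging, the lamp head over the mouth (scene half, (175,85)), the gripper clear above it and the bystanders in place.

```bash
python3 -c "
from bench import job
print(job.close_job())"
```

```text
the job is handed in; nothing more can be done
None
```

I handed the job in with the hasp hanging down the front, the lid upright (about 1.5 rad), the lamp head within a few mm of the mouth's centre by my measurement, the gripper clear and the bystanders in place; no verdict was returned.

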